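Lock the bedside medicine box

TASK

Lock the medicine box on the dresser: pull its sprung knob up out of the wide slot, turn it round to the round stud, feel for the narrow notch there and let the knob drop fully home in it, then let go. Turn it gently, never wrenching or pressing the knob's pin hard against the ring, and leave the candle jar, mug and book where they stand.

Things in the scene. Friction and masses are not known exactly. Their poses are not given: they have to be found in the camera images.
- lockbox: grey steel medicine box, 164 x 224 mm and 80 mm high, screwed down. Origin under its centre, z up, the flat lid at z = 80 mm. A notched ring and the knob sit on the lid, concentric with its centre
- ring_top (a point): point on the knob's axis level with the ring's flat top, 10 mm above the lid. Aluminium ring, inner radius 24 mm, outer 36 mm, cut through by a wide slot (unlocked) about the box's +x and a narrow notch (locked), 11.5 mm wide, near the stud. Clamped by hand: the whole ring sits up to 0.26 rad off, so the notch's centre is anywhere from knob angle 0.89 to 1.41. The point does not show this
- slot_mark (a point): top of the flat bar on the lid, 6 x 30 mm, 3 mm high, that marks the wide slot: 54 mm from the knob's axis along the box's +x. The slot lets the pin swing 0.42 rad to each side of its middle
- stem: the knob's vertical axle with the knob upon it, fixed in the lid. Origin on the axis at the lid's surface, x along the box's x. The knob has a level square pin, 8 x 8 mm, out to radius 37 mm under the grip's pointed end. Down, the pin is 1 mm above the lid; it rises 9 mm to pass over the ring. In the notch it has 0.06 rad of play to each side, then jams. Pin and ring bear 30 N at most
- knob_grip (a point): on the knob's axis at the height to grip, 38 mm above the lid when down; rises and turns with the knob. Steel grip bar, 50 mm long, 14 mm thick, upright sides, 19.5 to 53.5 mm above the lid when down; a 34 mm wide hub below it. x runs along the bar to its pointed end (small triangular nose above the pin); pinch across its 14 mm (along y)
- knob_turn (a joint): angle of the knob's pointed end from the box's +x, rad, growing counter-clockwise seen from above. Starts between -0.1 and 0.1 in the wide slot; 1.15 points exactly at the stud. Light friction (0.03 N m) holds it where it is left. Stops at -0.65 and 1.65
- knob_lift (a joint): how far the knob is pulled up, m: 0 fully down, about 0.009 with the pin resting on the ring, 0.016 at its upper stop. A damped spring pulls it down: with its weight about 6 N at 0, 9 N at 0.009, 11 N at the stop. Let go over the ring, it rests on the ring and can still be turned; turned over the notch while free to drop, it drops to 0
- stud (a point): top of the round steel stud on the lid that marks the locked position, 12 mm across, 6 mm high, 54 mm from the knob's axis at knob angle 1.15 rad
- candle_jar: lidded candle jar, 72 mm wide, 75 mm high, loose bystander beyond the box; origin under its centre
- mug: white mug, 80 mm wide, 85 mm high, loose bystander beside the box; origin under its centre
- book: closed book, 130 x 190 x 24 mm, loose bystander beside the box; origin under its centre

How it is judged:
By the outcome, as a careful person would: the job done as asked, in the order asked, and still so for the second after the job is handed in, with the robot touching nothing.
It also fails if it takes over 48 s, if anything falls off the work surface, if the arm or the gripper's body presses on something with over 40 N, if the wrist force passes 120 N, or if a joint passes its speed limit or range.

ROBOT

A 6-joint arm with a two-finger parallel gripper is mounted at the origin on the work surface. World frame = base frame: x ahead of the robot, y to its left, z up, the work surface at z = 0. Lengths are in m, angles in rad, forces in N, time in s.
With the tool pointing down it reaches from about 0.3 to 0.775 m from the base axis. Payload 14.6 kg.
Tool frame: the origin (TCP) lies midway between the tips of the shut fingers; the grasp point (between the pads) lies 19 mm behind it (ctrl.grip_depth is the z of the grasp point in the tool frame, in m); z points along the fingers, y is the line along which they close (so a half turn about z gives the same grasp; the last joint's range is limited). The gripper opens to 94 mm and grips with 3 to 60 N. Pads are 16 mm wide; open, the fingers measure 119 mm over their backs; the gripper's body (75 mm by 177 mm) begins 78 mm behind the grasp point.
Start: joints at [-1.197, 0.3, 1.521, -0, 1.321, -0.067], TCP at [0.235, -0.497, 0.205] pointing down, gripper open.
Joint ranges: [-3.03, 3.03], [-0.79, 2.21], [0.23, 2.52], [-1.04, 4.18], [0, 3.07], [-2.55, 2.55]. Speed limits (rad/s): [2.22, 2.22, 2.57, 3.14, 3.14, 3.14].

INTERFACE

Orientations are given as [roll, pitch, yaw] about the fixed x, y, z axes, in that order (R = Rz(yaw) Ry(pitch) Rx(roll)).
In Python, from station import ctrl gives the robot as it stands. The module is installed in compiled form; this text tells all that it offers.
- The arm moves only by the tool carry_out, never from a script. Its argument "commands" is a list of rows, each a list of 3 entries, a list of its own where there are three numbers: the closure, from 0 (fully open) to 1 (shut), then the shift along the tool's x, y, z in mm, then the turn, a rotation vector about the tool's x, y, z in rad. In form: [[gripper, [tx, ty, tz], [wx, wy, wz]], ...]. A call has 1 to 10 rows; each row shifts and turns the commanded pose from where the row before left it, along the tool's axes as they then stand; what a row does not reach is not made up. A row lasts 1/8 s, in which the tool goes at most 62.5 mm and 10.7 degrees, less where a joint would pass 70% of its speed; a pose out of reach is approached as far as the arm can. A call with a gripper value outside its range is refused whole. The fingers move at their own pace and stop on an object; "squeeze" is the grip in N (left out, the last holds). Time passes only in rows, so rows that do not move let the fingers close. It gives the time, the measured TCP pose, the force, the opening and the grip force at its end, in the units of the state.
- ctrl.get_obs(): the state, without advancing time (a new reading comes with each control period).
- ctrl.camera(name): name is "scene" or "side" or "wrist"; returns a dict with "img" (420x560x3 uint8, blue, green, red), "camera_matrix" (3x3 intrinsics, pixels), "k1" (the pictures are not rectified: a ray, as slopes to the right and down, at radius r is drawn at 1 + k1 r^2 times it, then the intrinsics apply), "rvec" (rotation vector, rad) and "tvec" (3), from world to camera coordinates, as OpenCV has them. Camera axes: x right, y down, z forward; pixel columns grow to the right and rows downward; lengths in m; the calibration is good to about 2 mm. A picture is of the moment at which its call begins. There is no depth.
- ctrl.hand_in(): hands the job in; it is judged then, once.
Trained networks look in the newest picture that a camera, given by its name, has taken for a name from the list of things; names that differ only in an ending like _2 or _b are one class to them, and where a whole thing is asked for, a point or a joint stands for the part that bears it (a point fixed in the world has none). Each returns a list of dicts, best first, with "score" (0 to 1); they miss things now and then, are a little off and sometimes report something else, mostly with a low value. They report only what shows in the picture. A call takes as long as a camera call.
- ctrl.outline_of(thing, camera): "region" (420x560 bool, what is visible of it).
- ctrl.place_of(thing, camera): "at" ([x, y, z] in m, in world coordinates, good to about 4 mm: a listed point, or the origin of a listed thing).
The state is a dict: "time_s": time; "qpos": joint angles; "joint_vel": joint speeds; "tau": joint torques, N m; "ee_pos": TCP position; "eef_rot": TCP orientation; "force": force on the tool from outside, world axes, zero at the start; "moment": the same for the moment, N m; "grip_width": finger opening in m; "grip_force": force on a finger pad.
Only numpy, scipy, OpenCV 4.12 (cv2) and the standard library are available. Lean on these libraries where they do the work, as an engineer would, in place of code of your own. Each camera call takes 0.05 s, during which the arm holds its last target. There are 200 camera calls.

## Working session

There is one attempt and no reset: what is moved stays moved. The work goes in short steps, Python scripts to look and compute and a tool call to move; the robot and the scene stay as the last step left them, time stands still between calls to the robot, and variables do not carry over. Pictures are saved under pics/ and viewed, at most 10 in all, crops included, and the job is handed in when it is done.

Besides the shell and the picture viewer there is one more tool, called after "Request:" as name(argument=value, ...) on one line, values as JSON. carry_out: Moves the arm, as the interface text tells. Its arguments: {"type":"object","properties":{"commands":{"type":"array","items":{"type":"array"}},"squeeze":{"type":"number"}},"required":["commands"]}

```bash
mkdir -p pics; cat > h.py <<'E'
import numpy as np, cv2
from station import ctrl
def pix(c,P):
    R=cv2.Rodrigues(np.array(c["rvec"],float))[0]; p=R@np.array(P,float)+np.array(c["tvec"],float).ravel()
    s=p[:2]/p[2]; s=s*(1+c["k1"]*(s@s)); K=np.array(c["camera_matrix"]); return K[:2,:2]@s+K[:2,2]
def ray(c,u):
    K=np.array(c["camera_matrix"]); d=np.linalg.solve(K[:2,:2],np.array(u,float)-K[:2,2]); s=d.copy()
    for _ in range(20): s=d/(1+c["k1"]*(s@s))
    R=cv2.Rodrigues(np.array(c["rvec"],float))[0]; t=np.array(c["tvec"],float).ravel()
    v=R.T@np.array([s[0],s[1],1]); return -R.T@t, v/np.linalg.norm(v)
def tri(rs):
    A=np.zeros((3,3));b=np.zeros(3)
    for o,v in rs: M=np.eye(3)-np.outer(v,v);A+=M;b+=M@o
    return np.linalg.solve(A,b)
E
python3 - <<'E'
from h import *
for n in ["scene","side"]:
    c=ctrl.camera(n); cv2.imwrite(f"pics/{n}1.png",c["img"])
    for t in ["lockbox","ring_top","slot_mark","knob_grip","stem","stud","candle_jar","mug","book"]:
        for d in ctrl.place_of(t,n)[:1]: print(n,t,round(d["score"],2),np.round(d["at"],4),np.round(pix(c,d["at"])))
print({k:np.round(v,3) for k,v in ctrl.get_obs().items()})
E
```

```text
scene lockbox 0.75 [ 0.6281  0.1047 -0.003 ] [315. 265.]
scene ring_top 0.88 [0.6301 0.1027 0.0884] [315. 241.]
scene slot_mark 0.94 [0.6804 0.1156 0.0783] [306. 261.]
scene knob_grip 0.71 [0.6259 0.1014 0.1216] [317. 231.]
scene stem 0.87 [0.6296 0.103  0.0788] [316. 244.]
scene stud 0.88 [0.6434 0.1538 0.0865] [330. 257.]
scene candle_jar 0.89 [ 0.789   0.1864 -0.0013] [301. 331.]
scene mug 0.71 [0.6238 0.2985 0.0023] [386. 306.]
scene book 0.82 [ 0.677  -0.1503  0.004 ] [223. 225.]
side lockbox 0.85 [ 0.6293  0.0989 -0.0015] [261. 246.]
side ring_top 0.84 [0.6291 0.1038 0.0905] [259. 218.]
side slot_mark 0.77 [0.6816 0.115  0.0813] [240. 217.]
side knob_grip 0.56 [0.6324 0.103  0.1153] [258. 210.]
side stem 0.56 [0.6297 0.102  0.0733] [260. 224.]
side stud 0.77 [0.6399 0.1586 0.0837] [243. 230.]
side candle_jar 0.91 [ 7.908e-01  1.871e-01 -1.000e-04] [193. 243.]
side mug 0.94 [0.6285 0.2942 0.0024] [214. 289.]
side book 0.79 [ 0.6737 -0.151  -0.0007] [295. 199.]
{'time_s': np.float64(1.0), 'qpos': array([-1.197,  0.3  ,  1.521,  0.   ,  1.321, -0.067]), 'joint_vel': array([ 0.001,  0.001,  0.   ,  0.001, -0.   ,  0.002]), 'tau': array([ 0.0000e+00, -5.3166e+01, -3.5291e+01,  7.1000e-02,  2.1000e-02,
        0.0000e+00]), 'ee_pos': array([ 0.235, -0.497,  0.205]), 'eef_rot': array([-3.142, -0.   ,  0.441]), 'force': array([ 0.162, -0.253, -0.134]), 'moment': array([ 0.043,  0.007, -0.009]), 'grip_force': np.float64(0.0), 'grip_width': np.float64(0.094)}
```

View pics/scene1.png

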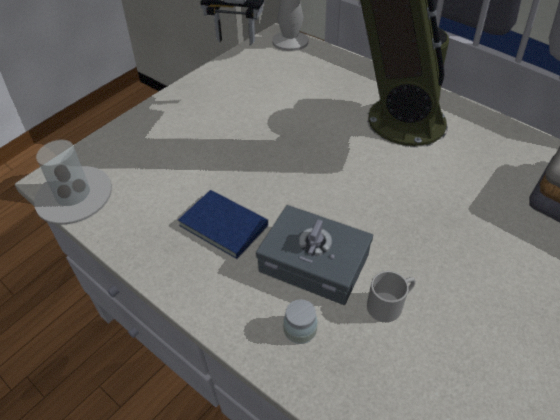

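View pics/side1.png

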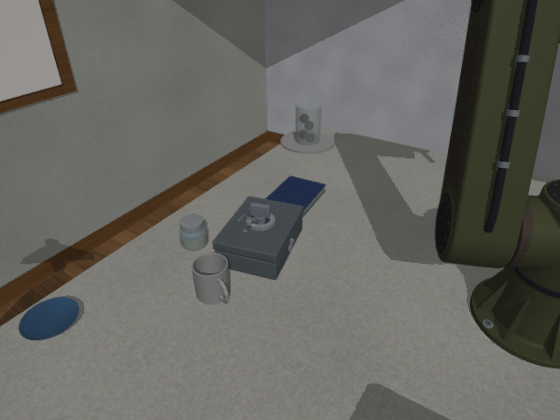

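The scene picture shows the box with its knob at (316,240). The slot bar is at about (306,261) and the stud at (330,257). The mug is at (388,297), the jar at (300,320) and the book at (223,223). The side picture agrees, with the knob at (260,212). The axis is near (0.630, 0.103) and the box yaw is about 0.22. I'll move above the box.

Request:
carry_out(commands=[[0,[44,-26.7,0],[0,0,0]],[0,[44,-26.7,0],[0,0,0]],[0,[44,-26.7,0],[0,0,0]],[0,[44,-26.7,0],[0,0,0]],[0,[44,-26.7,0],[0,0,0]],[0,[44,-26.7,0],[0,0,0]],[0,[44,-26.7,0],[0,0,0]],[0,[44,-26.7,0],[0,0,0]],[0,[44,-26.7,0],[0,0,0]],[0,[44,-26.7,0],[0,0,0]]], squeeze=20)

```text
time_s: 2.25
ee_pos: [0.5195, -0.0666, 0.2056]
eef_rot: [3.141, -0.0, 0.441]
force: [0.2, -0.9, 0.0]
grip_width: 0.0942
grip_force: 0.0
```

Request:
carry_out(commands=[[0,[44,-26.7,0],[0,0,0]],[0,[43,-26.7,0],[0,0,0]],[0,[0,0,0],[0,0,0.11]],[0,[0,0,0],[0,0,0.11]],[0,[0,0,0],[0,0,0]]])

```text
time_s: 2.88
ee_pos: [0.5746, 0.0173, 0.2054]
eef_rot: [-3.142, 0.0, 0.222]
force: [0.6, 0.7, 0.0]
grip_width: 0.094
grip_force: 0.0
```

```bash
cat > look.py <<'E'
from h import *
import sys
c=ctrl.camera("wrist"); cv2.imwrite(f"pics/{sys.argv[1]}.png",c["img"])
o=ctrl.get_obs(); print(o["time_s"],np.round(o["ee_pos"],4),np.round(o["eef_rot"],4),np.round(o["force"],2))
print("cam",np.round(ray(c,[280,210])[0],3))
for t in ["ring_top","slot_mark","knob_grip","stem","stud","lockbox"]:
    for d in ctrl.place_of(t,"wrist")[:1]: print(t,round(d["score"],2),np.round(d["at"],4),np.round(pix(c,d["at"])))
E
python3 look.py w1
```

```text
2.925 [0.5746 0.0172 0.2054] [-3.1416  0.      0.2231] [ 0.02 -0.28  0.73]
cam [0.641 0.032 0.385]
slot_mark 0.97 [0.6793 0.1174 0.082 ] [183.  42.]
knob_grip 0.66 [0.6273 0.0999 0.1145] [184. 115.]
stem 0.92 [0.6297 0.1024 0.0769] [193. 111.]
stud 0.67 [0.6397 0.1512 0.0865] [130.  84.]
lockbox 0.72 [ 0.6297  0.1023 -0.0007] [211. 112.]
```

View pics/w1.png

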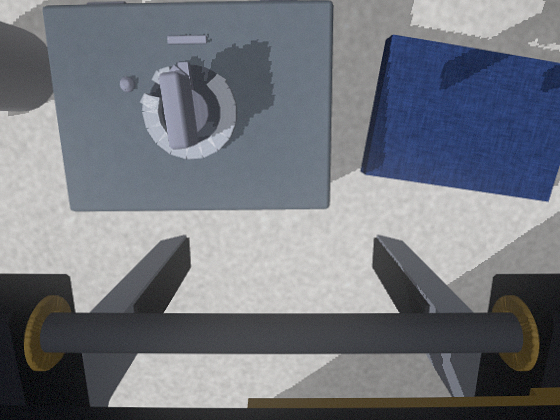

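The wrist picture shows the knob at (180,110), the slot bar at (187,39), the stud at (127,85) and the ring around the knob. I'll move sideways so the camera sits over the knob, which also gives a second view.

Request:
carry_out(commands=[[0,[0,-36,0],[0,0,0]],[0,[0,-36,0],[0,0,0]],[0,[0,0,0],[0,0,0]],[0,[0,0,0],[0,0,0]]])

```text
time_s: 3.72
ee_pos: [0.5589, 0.087, 0.2055]
eef_rot: [3.141, -0.0, 0.221]
force: [-0.4, -0.3, 0.5]
grip_width: 0.0939
grip_force: 0.0
```

```bash
python3 look.py w2; python3 -c "
import cv2;i=cv2.imread('pics/w2.png');cv2.imwrite('pics/w2c.png',cv2.resize(i[0:200,170:390],(660,600),interpolation=2))"
```

```text
3.775 [0.559  0.0868 0.2055] [ 3.1415e+00 -1.0000e-04  2.2040e-01] [ 0.2   0.69 -0.32]
cam [0.626 0.102 0.385]
slot_mark 0.86 [0.6814 0.1147 0.0806] [280.  40.]
knob_grip 0.66 [0.6306 0.0999 0.119 ] [285. 110.]
stem 0.77 [0.6285 0.1053 0.0752] [277. 112.]
stud 0.89 [0.6418 0.1529 0.09  ] [220.  80.]
```

View pics/w2c.png

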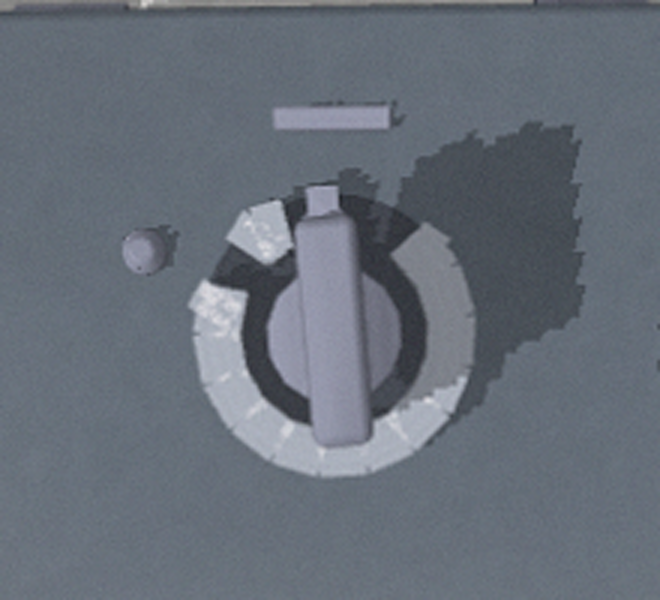

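The crop shows the notch on the ring's upper left, with its middle near crop (240,268). The stud is at (146,250), the bar is above the knob, and the pin points up at (323,200). Now I'll work out the angles.

```bash
python3 - <<'E'
from h import *
c=ctrl.camera("wrist")
def w(cr,z):
    o,v=ray(c,[170+(cr[0]+.5)/3-.5,(cr[1]+.5)/3-.5]); return (o+v*(z-o[2])/v[2])[:2]
# ring circle fit on outer edge
P=np.array([w(p,.09) for p in [(193,300),(200,375),(234,437),(290,470),(370,470),(432,437),(470,370),(473,310),(423,225),(283,202),(229,238)]])
A=np.c_[2*P,np.ones(len(P))]; s=np.linalg.lstsq(A,(P**2).sum(1),rcond=None)[0]; ax=s[:2]
print("axis",ax,"r",np.sqrt(s[2]+ax@ax))
ang=lambda p,z:np.arctan2(*(w(p,z)-ax)[::-1])
sm=w((331,118),.083); st=w((146,250),.086); print("slot_mark",sm,np.linalg.norm(sm-ax),"stud",st,np.linalg.norm(st-ax))
ys=ang((331,118),.083); yt=ang((146,250),.086)-1.15; print("box yaw",ys,yt)
y=(ys+yt)/2
for n,p in dict(n1a=(190,300),n1=(213,282),n1b=(246,290),n2=(229,238),n2b=(267,262),s1=(283,203),s1b=(293,248),s2=(423,225),s2b=(388,262)).items(): print(n,round(ang(p,.09)-y,3))
a,b=w((325,220),.1335),w((342,442),.1335); d=a-b; print("bar yaw",np.arctan2(d[1],d[0]),"rel",np.arctan2(d[1],d[0])-y,"mid",(a+b)/2,"len",np.linalg.norm(d))
print("pin", ang((323,187),.089)-y)
# two-view heights
o=[]
E
```

```text
axis [0.6287031  0.10265324] r 0.03612554090521042
slot_mark [0.68159129 0.11497218] 0.054303932881280825 stud [0.63976203 0.15442089] 0.052935711788621546
box yaw 0.2288440397597736 0.21033373267592737
n1a 1.319
n1 1.146
n1b 1.08
n2 0.82
n2b 0.731
s1 0.364
s1b 0.43
s2 -0.687
s2b -0.641
bar yaw 0.2976438852146693 rel 0.07805499899681878 mid [0.62918149 0.10256271] len 0.047530449287092845
pin 0.06800962657623683
```

The notch centre is at knob angle ≈ 0.98 by its outer edges and ≈ 0.99 by the slot's middle. The bar's yaw is ≈ 0.29, so the knob angle is ≈ 0.07. I'll go over the knob, descend and pinch.

Request:
carry_out(commands=[[0,[36,0,0],[0,0,-0.035]],[0,[35.8,1.3,0],[0,0,-0.035]],[0,[0,0,35],[0,0,0]],[0,[0,0,35],[0,0,0]],[0,[0,0,20],[0,0,0]],[0,[0,0,16.5],[0,0,0]],[0,[0,0,0],[0,0,0]],[0,[0,0,0],[0,0,0]]])

```text
time_s: 5.12
ee_pos: [0.6294, 0.1032, 0.1]
eef_rot: [3.141, -0.001, 0.291]
force: [-0.4, 0.5, 0.4]
grip_width: 0.0939
grip_force: 0.0
```

```bash
python3 look.py w3
```

```text
5.175 [0.6294 0.1032 0.1001] [ 3.1413e+00 -1.7000e-03  2.9080e-01] [ 0.5  -0.5   0.61]
cam [0.695 0.122 0.28 ]
slot_mark 0.85 [0.6815 0.1158 0.0793] [286. 145.]
knob_grip 0.67 [0.6263 0.098  0.1182] [289. 275.]
stem 0.79 [0.627  0.1001 0.0761] [284. 243.]
stud 0.65 [0.6408 0.1538 0.0865] [196. 199.]
lockbox 0.93 [ 0.6307  0.1023 -0.0007] [282. 205.]
```

View pics/w3.png

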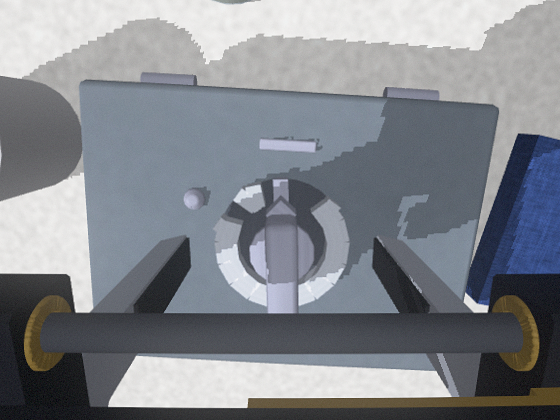

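The bar stands upright at column 281, midway between the fingers (188 and 375), and the nose points straight up. The grasp is well aligned, so I'll close.

Request:
carry_out(commands=[[0.5,[0,0,0],[0,0,0]],[0.7,[0,0,0],[0,0,0]],[1,[0,0,0],[0,0,0]],[1,[0,0,0],[0,0,0]],[1,[0,0,0],[0,0,0]],[1,[0,0,0],[0,0,0]],[1,[0,0,0],[0,0,0]],[1,[0,0,0],[0,0,0]]], squeeze=25)

```text
time_s: 6.48
ee_pos: [0.629, 0.1029, 0.099]
eef_rot: [3.141, -0.0, 0.291]
force: [1.5, -2.9, 0.2]
grip_width: 0.0313
grip_force: 25.0
```

Request:
carry_out(commands=[[1,[0,0,0],[0,0,0]],[1,[0,0,0],[0,0,0]],[1,[0,0,0],[0,0,0]]])

```text
time_s: 6.85
ee_pos: [0.629, 0.1029, 0.099]
eef_rot: [3.141, -0.0, 0.291]
force: [1.4, -3.9, 0.6]
grip_width: 0.0316
grip_force: 25.0
```

```bash
python3 look.py w4
```

```text
6.9 [0.629  0.1029 0.099 ] [ 3.1413e+00 -1.0000e-04  2.9070e-01] [ 1.35 -4.84  0.42]
cam [0.694 0.122 0.279]
slot_mark 0.7 [0.6819 0.1142 0.0829] [289. 145.]
knob_grip 0.97 [0.6272 0.0996 0.1185] [286. 273.]
stem 0.7 [0.6291 0.1033 0.0743] [280. 237.]
stud 0.56 [0.6402 0.153  0.0889] [195. 201.]
lockbox 0.73 [ 0.6284  0.1002 -0.0027] [284. 208.]
```

View pics/w4.png

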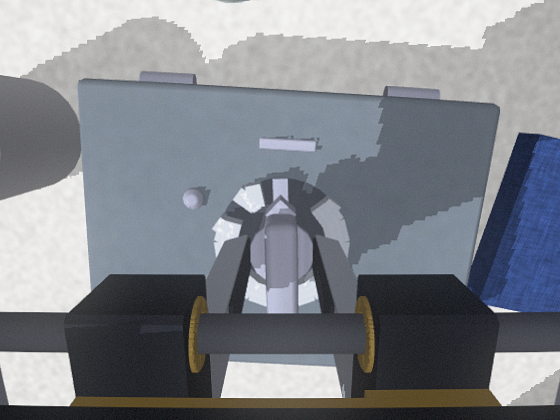

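The fingertips have caught the hub (31.6 mm opening) instead of the bar, because they sit just below the hub's top. I'll open a little, rise 5 mm and close again.

Request:
carry_out(commands=[[0.5,[0,0,0],[0,0,0]],[0.5,[0,0,0],[0,0,0]],[0.5,[0,0,-5],[0,0,0]],[0.5,[0,0,0],[0,0,0]],[1,[0,0,0],[0,0,0]],[1,[0,0,0],[0,0,0]],[1,[0,0,0],[0,0,0]],[1,[0,0,0],[0,0,0]],[1,[0,0,0],[0,0,0]],[1,[0,0,0],[0,0,0]]])

```text
time_s: 8.45
ee_pos: [0.6289, 0.1029, 0.1039]
eef_rot: [3.141, 0.0, 0.291]
force: [0.8, -3.3, -0.6]
grip_width: 0.0141
grip_force: 24.9
```

Request:
carry_out(commands=[[1,[0,0.4,-3],[0,0,0]],[1,[0,0,-3],[0,0,0]],[1,[0,0,-3],[0,0,0]],[1,[0,0,-3],[0,0,0]],[1,[0,0,0],[0,0,0]],[1,[0,0,0],[0,0,0]]])

```text
time_s: 9.2
ee_pos: [0.6289, 0.1028, 0.1158]
eef_rot: [-3.141, 0.0, 0.291]
force: [2.1, 0.2, -9.4]
grip_width: 0.014
grip_force: 24.9
```

The knob is held about 12 mm up, with the expected 9–10 N pull. Now I'll turn it counter-clockwise.

Request:
carry_out(commands=[[1,[0,0,0],[0,0,-0.06]],[1,[0,0,0],[0,0,-0.06]],[1,[0,0,0],[0,0,-0.06]],[1,[0,0,0],[0,0,-0.06]],[1,[0,0,0],[0,0,-0.06]],[1,[0,0,0],[0,0,-0.06]],[1,[0,0,0],[0,0,-0.06]],[1,[0,0,0],[0,0,-0.06]],[1,[0,0,0],[0,0,0]],[1,[0,0,0],[0,0,0]]])

```text
time_s: 10.45
ee_pos: [0.6289, 0.1028, 0.1158]
eef_rot: [-3.141, 0.0, 0.77]
force: [1.6, -0.3, -10.2]
grip_width: 0.0144
grip_force: 24.9
```

```bash
python3 look.py w5;python3 -c "
from h import *
o=ctrl.get_obs();print(o['force'],o['moment'],o['ee_pos'])"
```

```text
10.5 [0.6289 0.1029 0.1158] [-3.1412e+00  2.0000e-04  7.6980e-01] [ 1.2   0.74 -9.88]
cam [0.678 0.15  0.295]
slot_mark 0.84 [0.6795 0.1152 0.0814] [326. 158.]
knob_grip 0.6 [0.6265 0.0995 0.1287] [282. 270.]
stem 0.82 [0.6333 0.1016 0.0748] [287. 225.]
stud 0.6 [0.6416 0.152  0.0885] [233. 162.]
lockbox 0.56 [6.319e-01 1.026e-01 1.000e-04] [283. 200.]
[ 0.40205072  2.22685242 -9.01886033] [ 0.27612928 -0.14152326  0.02222964] [0.62890065 0.10286225 0.11588234]
```

View pics/w5.png

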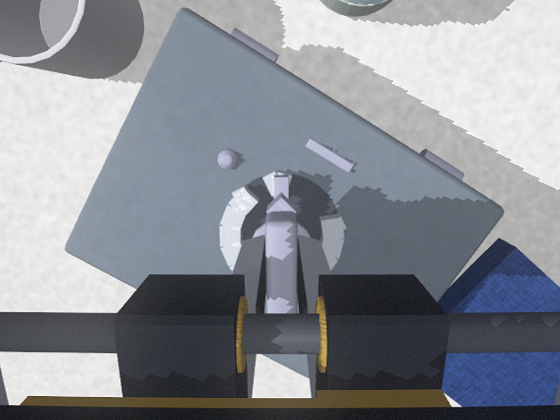

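The pin follows the grip, with the nose and pin straight up at (281,185). The notch edge shows just left of it at (262,185). I'll turn to just short of the notch and lower onto the ring to feel it.

Request:
carry_out(commands=[[1,[0,0,0],[0,0,-0.06]],[1,[0,0,0],[0,0,-0.06]],[1,[0,0,0],[0,0,-0.06]],[1,[0,0,0],[0,0,-0.06]],[1,[0,0,0],[0,0,-0.04]],[1,[0,0,1],[0,0,0]],[1,[0,0,1],[0,0,0]],[1,[0,0,0.5],[0,0,0]],[1,[0,0,0],[0,0,0]],[1,[0,0,0],[0,0,0]]])

```text
time_s: 12.05
ee_pos: [0.6289, 0.1028, 0.1134]
eef_rot: [-3.141, 0.0, 1.051]
force: [-2.3, 2.2, -8.9]
grip_width: 0.0141
grip_force: 25.0
```

Request:
carry_out(commands=[[1,[0,0,0.3],[0,0,0]],[1,[0,0,0.3],[0,0,0]],[1,[0,0,0],[0,0,0]]])

```text
time_s: 12.42
ee_pos: [0.6289, 0.1028, 0.1129]
eef_rot: [-3.141, -0.0, 1.051]
force: [-4.1, 2.5, -7.0]
grip_width: 0.0137
grip_force: 25.0
```

Request:
carry_out(commands=[[1,[0,0,0.3],[0,0,0]],[1,[0,0,0],[0,0,0]]])

```text
time_s: 12.68
ee_pos: [0.629, 0.1028, 0.1128]
eef_rot: [-3.141, -0.0, 1.051]
force: [-4.6, 2.4, -4.2]
grip_width: 0.0139
grip_force: 25.0
```

The pin rests on the ring here, since the pull eased from 9 to 4 N. I'll turn in small steps until the support vanishes.

Request:
carry_out(commands=[[1,[0,0,0],[0,0,-0.03]],[1,[0,0,0],[0,0,-0.03]],[1,[0,0,0],[0,0,-0.02]],[1,[0,0,0],[0,0,0]]])

```text
time_s: 13.18
ee_pos: [0.629, 0.1028, 0.1128]
eef_rot: [-3.142, -0.0, 1.131]
force: [-3.5, 2.5, -6.0]
grip_width: 0.0136
grip_force: 25.0
```

Request:
carry_out(commands=[[1,[0,0,0],[0,0,-0.02]],[1,[0,0,0],[0,0,0]]])

```text
time_s: 13.42
ee_pos: [0.629, 0.1028, 0.1126]
eef_rot: [-3.141, -0.0, 1.152]
force: [-4.4, 2.9, -4.6]
grip_width: 0.0137
grip_force: 25.0
```

Request:
carry_out(commands=[[1,[0,0,0],[0,0,-0.02]],[1,[0,0,0],[0,0,0]]])

```text
time_s: 13.68
ee_pos: [0.6289, 0.1028, 0.1123]
eef_rot: [-3.141, 0.0, 1.171]
force: [-2.2, 3.8, -8.4]
grip_width: 0.0137
grip_force: 25.0
```

Request:
carry_out(commands=[[1,[0,0,0],[0,0,-0.02]],[1,[0,0,0],[0,0,0]]])

```text
time_s: 13.92
ee_pos: [0.6289, 0.1028, 0.1124]
eef_rot: [-3.141, 0.0, 1.191]
force: [-3.5, 3.5, -9.0]
grip_width: 0.0136
grip_force: 25.0
```

The support is gone from yaw ≈ 1.16 on, so the notch middle is near 1.215. I'll turn there and lower in.

Request:
carry_out(commands=[[1,[0,0,0],[0,0,-0.025]],[1,[0,0,0.5],[0,0,0]],[1,[0,0,0.5],[0,0,0]],[1,[0,0,0.5],[0,0,0]],[1,[0,0,0],[0,0,0]]])

```text
time_s: 14.55
ee_pos: [0.629, 0.1028, 0.1111]
eef_rot: [-3.141, -0.0, 1.216]
force: [-3.9, 3.6, -7.0]
grip_width: 0.0138
grip_force: 25.0
```

```bash
python3 -c "
from h import *
o=ctrl.get_obs();print(o['force'],o['moment'],o['ee_pos'])"
```

```text
[-3.87153984  3.64645516 -6.97899472] [ 0.76688883  0.90839454 -0.0761418 ] [0.62895888 0.10278015 0.11112793]
```

The tool is 1.7 mm below the ring-contact height with no support, so the pin has entered the notch. I'll ease the side force and continue down.

Request:
carry_out(commands=[[1,[0,-0.3,0],[0,0,0]],[1,[0,0,0.7],[0,0,0]],[1,[0,0,0.7],[0,0,0]],[1,[0,0,0.6],[0,0,0]],[1,[0,0,0],[0,0,0]]])

```text
time_s: 15.18
ee_pos: [0.6289, 0.1028, 0.1091]
eef_rot: [3.141, -0.0, 1.216]
force: [-1.8, 1.5, -5.0]
grip_width: 0.014
grip_force: 25.0
```

Request:
carry_out(commands=[[1,[0,0,1],[0,0,0]],[1,[0,0,1],[0,0,0]],[1,[0,0,1],[0,0,0]],[1,[0,0,0],[0,0,0]]])

```text
time_s: 15.68
ee_pos: [0.6289, 0.1028, 0.106]
eef_rot: [3.141, -0.0, 1.216]
force: [0.4, 0.7, -3.7]
grip_width: 0.0137
grip_force: 25.0
```

Request:
carry_out(commands=[[1,[0,0,0.8],[0,0,0]],[1,[0,0,0.7],[0,0,0]],[1,[0,0,0],[0,0,0]]])

```text
time_s: 16.05
ee_pos: [0.6289, 0.1028, 0.1047]
eef_rot: [3.141, -0.0, 1.216]
force: [0.4, 0.4, 0.1]
grip_width: 0.014
grip_force: 25.0
```

```bash
python3 -c "
from h import *
o=ctrl.get_obs();print(o['force'],o['moment'],o['ee_pos'])"
```

```text
[0.43334318 0.43687191 0.07649999] [ 0.21182954 -0.04137722 -0.27807385] [0.62893662 0.10283467 0.10468117]
```

A moment of −0.28 N m says the pin leans on the far side of the notch. I'll turn back slightly.

Request:
carry_out(commands=[[1,[0,0,0],[0,0,0.015]],[1,[0,0,0],[0,0,0.015]],[1,[0,0,0],[0,0,0]]])

```text
time_s: 16.42
ee_pos: [0.6288, 0.1029, 0.1043]
eef_rot: [3.141, 0.0, 1.186]
force: [3.6, 1.4, -5.4]
grip_width: 0.0137
grip_force: 25.0
```

```bash
python3 -c "
from h import *
o=ctrl.get_obs();print(o['force'],o['moment'],o['ee_pos'])"
```

```text
[ 3.60129771  1.40604092 -5.39069578] [ 0.28356769 -0.7206985  -0.04433666] [0.62881997 0.10288584 0.10429197]
```

The knob is free again, with a 5.4 N spring pull at nearly full depth. I'll lower the last bit and let go.

Request:
carry_out(commands=[[1,[0,0,0.4],[0,0,0.01]],[1,[0,0,0],[0,0,0]],[0.6,[0,0,0],[0,0,0]],[0.6,[0,0,0],[0,0,0]],[0.6,[0,0,0],[0,0,0]],[0.4,[0,0,0],[0,0,0]],[0.4,[0,0,0],[0,0,0]],[0.4,[0,0,-20],[0,0,0]],[0.4,[0,0,-40],[0,0,0]],[0.4,[0,0,-50],[0,0,0]]])

```text
time_s: 17.68
ee_pos: [0.6283, 0.1028, 0.2146]
eef_rot: [-3.14, 0.001, 1.176]
force: [0.4, 0.6, 0.2]
grip_width: 0.0565
grip_force: 0.0
```

Request:
carry_out(commands=[[0.4,[-50,0,0],[0,0,0]],[0.4,[-20,0,0],[0,0,0]],[0.4,[0,0,0],[0,0,0]],[0.4,[0,0,0],[0,0,0]]])

```text
time_s: 18.18
ee_pos: [0.602, 0.0391, 0.2138]
eef_rot: [-3.141, -0.0, 1.176]
force: [-0.0, 0.2, -1.0]
grip_width: 0.0564
grip_force: 0.0
```

```bash
python3 look.py w6; python3 -c "
import cv2;i=cv2.imread('pics/w6.png');cv2.imwrite('pics/w6c.png',cv2.resize(i[10:210,170:390],(660,600),interpolation=2))"
```

```text
18.225 [0.602  0.0392 0.2137] [-3.1409e+00  1.0000e-04  1.1766e+00] [-0.3   0.28  0.12]
cam [0.629 0.101 0.393]
slot_mark 0.95 [0.6831 0.1154 0.0825] [337.  73.]
knob_grip 0.82 [0.6303 0.1008 0.1161] [284. 117.]
stem 0.77 [0.6294 0.1031 0.0806] [281. 114.]
stud 0.69 [0.6404 0.1537 0.0866] [269.  47.]
```

View pics/w6c.png

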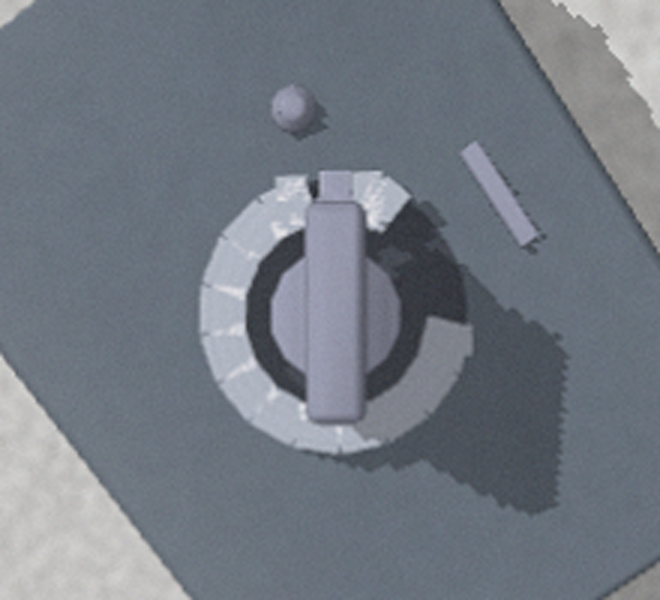

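The pin sits in the notch opposite the stud. It is close to the right edge at crop (353,185), with a gap on the left at (312,187). Bar length and camera height suggest it is down. I'll confirm full depth with a light touch of the shut fingers on the bar's top, which should be at z = 133.5 mm.

Request:
carry_out(commands=[[1,[40,0,0],[0,0,0]],[1,[30,0,0],[0,0,0]],[1,[0,0,30],[0,0,0]],[1,[0,0,25],[0,0,0]],[1,[0,0,15],[0,0,0]],[1,[0,0,0],[0,0,0]],[1,[0,0,0],[0,0,0]]])

```text
time_s: 19.4
ee_pos: [0.6292, 0.1029, 0.1453]
eef_rot: [3.14, -0.001, 1.176]
force: [-0.4, 0.0, 0.7]
grip_width: 0.0003
grip_force: 0.0
```

Request:
carry_out(commands=[[1,[0,0,2.5],[0,0,0]],[1,[0,0,2.5],[0,0,0]],[1,[0,0,2],[0,0,0]],[1,[0,0,0],[0,0,0]],[1,[0,0,0],[0,0,0]]])

```text
time_s: 20.02
ee_pos: [0.6288, 0.1029, 0.1372]
eef_rot: [3.141, -0.0, 1.176]
force: [-0.7, -1.2, 0.7]
grip_width: 0.0005
grip_force: 0.0
```

Request:
carry_out(commands=[[1,[0,0,1],[0,0,0]],[1,[0,0,1],[0,0,0]],[1,[0,0,0.5],[0,0,0]],[1,[0,0,0],[0,0,0]],[1,[0,0,0],[0,0,0]]])

```text
time_s: 20.65
ee_pos: [0.6287, 0.1029, 0.1346]
eef_rot: [-3.142, 0.0, 1.176]
force: [-0.5, -0.1, 0.4]
grip_width: 0.0005
grip_force: 0.0
```

Request:
carry_out(commands=[[1,[0,0,0.4],[0,0,0]],[1,[0,0,0],[0,0,0]]])

```text
time_s: 20.9
ee_pos: [0.6287, 0.1029, 0.1342]
eef_rot: [3.142, -0.0, 1.176]
force: [-0.2, 0.5, -0.2]
grip_width: 0.0005
grip_force: 0.0
```

Request:
carry_out(commands=[[1,[0,0,0.4],[0,0,0]],[1,[0,0,0],[0,0,0]]])

```text
time_s: 21.15
ee_pos: [0.6287, 0.1028, 0.1338]
eef_rot: [3.142, 0.0, 1.176]
force: [-0.1, 0.3, -0.5]
grip_width: 0.0004
grip_force: 0.0
```

There is no contact down to 133.8 mm, so the knob is fully home. I'll withdraw upwards.

Request:
carry_out(commands=[[1,[0,0,-20],[0,0,0]],[1,[0,0,-40],[0,0,0]],[1,[0,0,-40],[0,0,0]],[1,[0,0,0],[0,0,0]],[1,[0,0,0],[0,0,0]]])

```text
time_s: 21.78
ee_pos: [0.6284, 0.1028, 0.2329]
eef_rot: [-3.141, 0.001, 1.176]
force: [-0.8, 0.1, -0.2]
grip_width: 0.0005
grip_force: 0.0
```

```bash
python3 -c "
from h import *
ctrl.camera('scene')
for t in ['candle_jar','mug','book']: print(t,ctrl.place_of(t,'scene')[0]['at'])
print(ctrl.hand_in())"
```

```text
candle_jar [0.7905, 0.1883, -0.0012]
mug [0.6245, 0.3003, 0.0021]
book [0.6767, -0.1484, 0.0025]
the job is handed in; nothing more can be done
None
```

The medicine box is locked and handed in at about 22 s: the knob is fully down in the notch by the stud and released, and the jar, mug and book stand where they were; the pin leaned lightly on the notch side (about 9 N) on the way down, and the fingers first closed on the hub instead of the bar.

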